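# Washed filling spatulas from the drying rack back into their fitted holders

## Task

The four washed filling spatulas have dried: move the row from the wire drying rack to the storage board, sliding each blade down between the guides of the holder that fits its width (the lips have the colour of its back) until its edge stands on the holder's floor, so that the row follows the order of the holders. Never let a spatula tip over or fall flat, and leave the sanding block and the screw tin where they lie.

Things in the scene. Friction and masses are not known exactly. Their poses are not given: they have to be found in the camera images.
- spatula_red: Filling spatula: steel blade 50 mm wide (x), 3 mm thick (y), edge down, with a red plastic back along the top as grip, 14 mm thick, 30 mm tall. Height 100 mm, 55 g. Origin: middle of the lower edge, z up to the back; same when turned half round. Starts upright in the drying rack, on its floor 3 mm above the bench. Rack: wire hoop pairs 7 mm apart, 132 mm long, tops 60 mm above the bench; fixed.
- spatula_yellow: Filling spatula: steel blade 80 mm wide (x), 3 mm thick (y), edge down, with a yellow plastic back along the top as grip, 14 mm thick, 30 mm tall. Height 100 mm, 70 g. Origin: middle of the lower edge, z up to the back; same when turned half round. Starts upright in the drying rack, on its floor 3 mm above the bench. Rack slots are 62 mm apart along y.
- spatula_green: Filling spatula: steel blade 100 mm wide (x), 3 mm thick (y), edge down, with a green plastic back along the top as grip, 14 mm thick, 30 mm tall. Height 100 mm, 80 g. Origin: middle of the lower edge, z up to the back; same when turned half round. Starts upright in the drying rack, on its floor 3 mm above the bench. Lift it straight up out of its slot.
- spatula_blue: Filling spatula: steel blade 120 mm wide (x), 3 mm thick (y), edge down, with a blue plastic back along the top as grip, 14 mm thick, 30 mm tall. Height 100 mm, 90 g. Origin: middle of the lower edge, z up to the back; same when turned half round. Starts upright in the drying rack, on its floor 3 mm above the bench. Any spatula may stand in any slot.
- holder_red: Fixed dark holder with red lips for the 50 mm spatula. Origin: middle of underside, 14 mm above the bench on a board; z up. Floor at z = 4 mm: a seated spatula's origin, x along its width. Two guides face along x, their grooves 6.5 mm wide in y, 56 mm apart at the bottoms, straight to z = 46 mm, lips flare to 57 mm. Holders stand 62 mm apart along y.
- holder_yellow: Fixed dark holder with yellow lips for the 80 mm spatula. Origin: middle of underside, 14 mm above the bench on a board; z up. Floor at z = 4 mm: a seated spatula's origin, x along its width. Two guides face along x, their grooves 6.5 mm wide in y, 86 mm apart at the bottoms, straight to z = 46 mm, lips flare to 57 mm. Holders stand in any order.
- holder_green: Fixed dark holder with green lips for the 100 mm spatula. Origin: middle of underside, 14 mm above the bench on a board; z up. Floor at z = 4 mm: a seated spatula's origin, x along its width. Two guides face along x, their grooves 6.5 mm wide in y, 106 mm apart at the bottoms, straight to z = 46 mm, lips flare to 57 mm. Lips catch a blade up to 8 mm off.
- holder_blue: Fixed dark holder with blue lips for the 120 mm spatula. Origin: middle of underside, 14 mm above the bench on a board; z up. Floor at z = 4 mm: a seated spatula's origin, x along its width. Two guides face along x, their grooves 6.5 mm wide in y, 126 mm apart at the bottoms, straight to z = 46 mm, lips flare to 57 mm. Board 176x270 mm, fixed.
- sanding_block: Bystander: wooden sanding block, 60 x 110 x 30 mm, lying behind the racks; origin at the centre of its underside. To be left alone.
- screw_tin: Bystander: flat red tin of screws, 66 x 101 x 29 mm, lying just behind the racks (not the one far back by the glue bottle); origin at the centre of its underside. To be left alone.
Things that resemble listed ones, but are neither listed nor needed, are in the scene too. What is shaped like the spatula_red but turquoise is not meant.

How it is judged:
By the outcome, as a careful person would: the job done as asked, in the order asked, and still so for the second after the job is handed in, with the robot touching nothing.
It also fails if it takes over 138 s, if anything falls off the work surface, if the arm or the gripper's body presses on something with over 40 N, if the wrist force passes 120 N, or if a joint passes its speed limit or range.

## Robot

A 6-joint arm with a two-finger parallel gripper is mounted at the origin on a cart in front of the work surface, level with it; the furniture and walls round the work are solid. World frame = base frame: x ahead of the robot, y to its left, z up, the work surface at z = 0. Lengths are in m, angles in rad, forces in N, time in s.
With the tool pointing down it reaches from about 0.225 to 0.875 m from the base axis. Payload 3.4 kg.
Tool frame: the origin (TCP) lies on the centre line of the jaws, within the pads' length; the fingertips stand 17 mm ahead of it and the grasp point (between the pads) lies 2 mm behind it (nose_length is the distance from the TCP to the fingertips, in m); z points along the fingers, y is the line along which they close (so a half turn about z gives the same grasp; the last joint's range is limited). The gripper opens to 85 mm and grips with 20 to 120 N. Pads are 22 mm wide; open, the fingers measure 114 mm over their backs; the gripper's body (76 mm by 85 mm) begins 54 mm behind the grasp point. The pads swing forward as they close: fully open they stand 13 mm farther back than shut.
Start: joints at [1.186, 0.276, 1.505, -0, 1.361, -0.121], TCP at [0.15, 0.555, 0.248] pointing down, gripper open.
Joint ranges: [-2.89, 2.89], [-0.75, 2.08], [0.22, 2.7], [-1.18, 4.32], [0.11, 2.71], [-2.7, 2.7]. Speed limits (rad/s): [2.57, 2.57, 3.14, 3.14, 3.14, 3.14].

## Interface

Orientations are given as a unit quaternion [w, x, y, z].
In Python, from rig import get_state, get_image, sign_off, find_in, place_of, nose_length gives the robot as it stands.
- The arm moves only by the tool apply_moves, never from a script. Its argument "deltas" is one flat list of numbers, 5 for each row, row after row: the finger opening in mm, from 0 to 85.4, then the shift along the tool's x, y, z in mm, then the turn about the tool's z in degrees. A call has 1 to 12 rows; each row is the pose to reach, as a shift and turn from the pose commanded when the call began, along the tool's axes at that moment; what a row does not reach only later rows make up. A row lasts 1/12 s, in which the tool goes at most 41.7 mm and 7.16 degrees, less where a joint would pass 70% of its speed; a pose out of reach is approached as far as the arm can. A call with a gripper value outside its range is refused whole. The fingers move at their own pace and stop on an object; "squeeze" is the grip in N (left out, the last holds). Time passes only in rows, so rows that repeat a pose let the fingers close. It gives the time, the measured TCP pose, the force, the opening and the grip force at its end, in the units of the state.
- get_state(): the state, without advancing time (a new reading comes with each control period).
- get_image(name): name is "scene" or "top" or "wrist"; returns a dict with "frame" (480x640x3 uint8, red, green, blue), "K" (3x3 intrinsics, pixels), "position" and "orientation" of the camera in the world. Camera axes: x right, y down, z forward; pixel columns grow to the right and rows downward; lengths in m; the calibration is good to about 2 mm. A picture is of the moment at which its call begins. There is no depth.
- sign_off(): hands the job in; it is judged then, once.
Trained networks look in a picture, given as the dict that the camera call returned (one of the last four; its "shot" number tells which), for a name from the list of things; names that differ only in an ending like _2 or _b are one class to them, and where a whole thing is asked for, a point or a joint stands for the part that bears it (a point fixed in the world has none). Each returns a list of dicts, best first, with "score" (0 to 1); they miss things now and then, are a little off and sometimes report something else, mostly with a low value. They report only what shows in the picture. A call takes as long as a camera call. They do not tell look-alikes from the thing itself.
- find_in(query, picture): "point" ([column, row] in pixels, amid what is visible of it).
- place_of(query, picture): "point" ([column, row] in pixels: a listed point, or the origin of a listed thing).
The state is a dict: "clock": time; "qpos": joint angles; "qd": joint speeds; "effort": joint torques, N m; "position": TCP position; "ee_rot": TCP orientation; "contact_force": force on the tool from outside, world axes, zero at the start; "moment": the same for the moment, N m; "width": finger opening in m; "gripper_force": force on a finger pad.
Only numpy, scipy, OpenCV 4.12 (cv2) and the standard library are available. Lean on these libraries where they do the work, as an engineer would, in place of code of your own. Each camera call takes 0.05 s, during which the arm holds its last target. There are 200 camera calls.

## Working session

There is one attempt and no reset: what is moved stays moved. The work goes in short steps, Python scripts to look and compute and a tool call to move; the robot and the scene stay as the last step left them, time stands still between calls to the robot, and variables do not carry over. Pictures are saved under pics/ and viewed, at most 15 in all, crops included, and the job is handed in when it is done.

Besides the shell and the picture viewer there is one more tool, called after "Emit:" in YAML: its name, and indented under it one key for each argument. apply_moves: Moves the arm, as the interface text tells. Its arguments: {"type":"object","properties":{"deltas":{"type":"array"},"squeeze":{"type":"number"}},"required":["deltas"]}

```bash
mkdir -p pics
cat > h.py <<'E'
import numpy as np, cv2
from scipy.spatial.transform import Rotation as R
from rig import *
def rot(q): return R.from_quat([q[1],q[2],q[3],q[0]]).as_matrix()
def shot(n,f=None):
    d=get_image(n)
    if f: cv2.imwrite('pics/'+f,d['frame'][:,:,::-1])
    return d
def ray(d,p,z):
    K=np.array(d['K']);v=rot(d['orientation'])@np.linalg.inv(K)@[p[0],p[1],1]
    o=np.array(d['position']);return o+v*(z-o[2])/v[2]
def proj(d,P):
    c=rot(d['orientation']).T@(np.array(P)-d['position']);c=np.array(d['K'])@c;return c[:2]/c[2]
E
python3 - <<'E'
from h import *
s=get_state();print({k:np.round(v,3) for k,v in s.items()}, nose_length)
for n in ['scene','top']:
    d=shot(n,n+'1.png');print(n,np.round(d['position'],3))
    for c in ['red','yellow','green','blue']:
        for q,z in (('spatula_',.003),('holder_',.014)):
            print(q+c,[(np.round(r['point']),round(r['score'],2),np.round(ray(d,r['point'],z),3)) for r in place_of(q+c,d)[:2]])
E
```

```text
{'clock': np.float64(0.0), 'qpos': array([ 1.186,  0.277,  1.506, -0.   ,  1.361, -0.121]), 'qd': array([ 0.,  0.,  0.,  0., -0.,  0.]), 'effort': array([-0.0000e+00, -4.1678e+01, -2.4580e+01, -0.0000e+00,  1.1000e-02,
        0.0000e+00]), 'position': array([0.15 , 0.555, 0.247]), 'ee_rot': array([-0.   ,  0.132,  0.991, -0.001]), 'contact_force': array([-0.02 ,  0.229, -0.061]), 'moment': array([ 0.039,  0.004, -0.002]), 'gripper_force': np.float64(0.0), 'width': np.float64(0.085)} 0.017
scene [ 0.173 -0.622  0.595]
spatula_red [(array([285., 253.]), 0.78, array([0.531, 0.08 , 0.003])), (array([251., 305.]), 0.63, array([ 0.399, -0.03 ,  0.003]))]
holder_red [(array([334., 313.]), 0.56, array([ 0.514, -0.14 ,  0.014]))]
spatula_yellow [(array([274., 240.]), 0.97, array([0.534, 0.135, 0.003]))]
holder_yellow [(array([389., 391.]), 0.72, array([ 0.492, -0.321,  0.014]))]
spatula_green []
holder_green [(array([346., 336.]), 0.55, array([ 0.501, -0.195,  0.014])), (array([332., 312.]), 0.3, array([ 0.512, -0.136,  0.014]))]
spatula_blue [(array([333., 314.]), 0.44, array([ 0.517, -0.13
[... 311 characters left out ...]
_red [(array([395., 282.]), 0.62, array([ 0.517, -0.138,  0.014]))]
spatula_yellow [(array([263., 275.]), 0.96, array([0.534, 0.139, 0.003]))]
holder_yellow [(array([483., 294.]), 0.93, array([ 0.494, -0.318,  0.014]))]
spatula_green [(array([231., 265.]), 0.72, array([0.553, 0.206, 0.003])), (array([400., 160.]), 0.39, array([ 0.789, -0.154,  0.003]))]
holder_green [(array([426., 285.]), 0.94, array([ 0.513, -0.201,  0.014])), (array([293., 282.]), 0.27, array([0.517, 0.074, 0.014]))]
spatula_blue [(array([203., 263.]), 0.96, array([0.558, 0.266, 0.003]))]
holder_blue [(array([452., 290.]), 0.85, array([ 0.503, -0.256,  0.014])), (array([424., 285.]), 0.39, array([ 0.512, -0.198,  0.014]))]
```

View pics/top1.png

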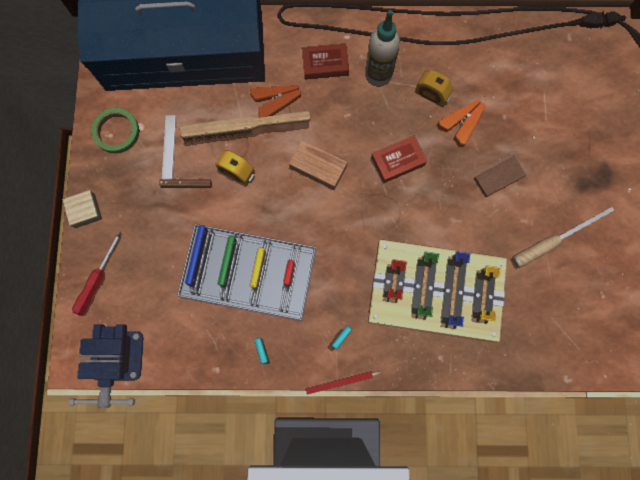

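View pics/scene1.png

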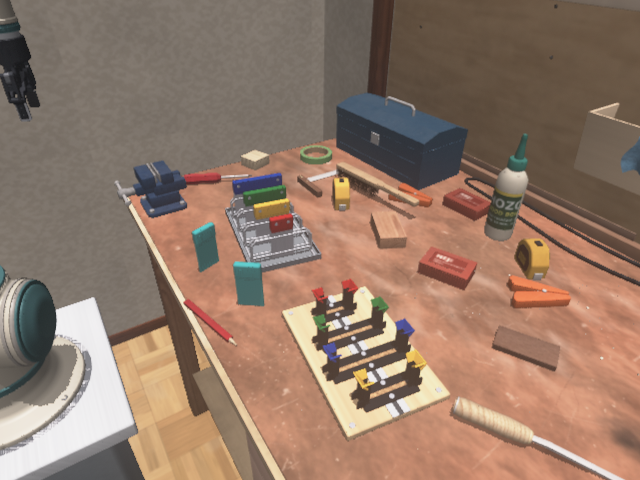

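The top view shows the rack with blue, green, yellow and red from left to right (columns 195–290, row ~265). The holders stand red, green, blue, yellow at columns 395–485, row ~285. Two turquoise look-alikes are at (262,350) and (340,338). In the scene view nothing blocks the path, so I'm moving over the rack for a close look.

Emit:
apply_moves:
  deltas: [60,-476,-266,-50,-4,60,-476,-266,-50,-4,60,-476,-266,-50,-4,60,-476,-266,-50,-4,60,-476,-266,-50,-4,60,-476,-266,-50,-4,60,-476,-266,-50,-4,60,-476,-266,-50,-4,60,-476,-266,-50,-4,60,-476,-266,-50,-4,60,-476,-266,-50,-4,60,-476,-266,-50,-4]
  squeeze: 40

```text
clock: 1.9
position: [0.5074, 0.2056, 0.2944]
ee_rot: [0.0, 0.097, 0.995, 0.0]
contact_force: [0.1, 0.3, -0.1]
width: 0.0602
gripper_force: 0.0
```

Run:
```python
from h import *
d=shot('wrist','w1.png');s=get_state()
print(np.round(s['position'],3),np.round(rot(s['ee_rot']),3),np.round(d['position'],3),np.round(rot(d['orientation']),3),np.round(d['K'],1))
np.save('w1.npy',d,allow_pickle=True)
for c in ['red','yellow','green','blue']:
    print(c,[(np.round(r['point']),round(r['score'],2),np.round(ray(d,r['point'],.003),3)) for r in place_of('spatula_'+c,d)[:2]])
```

```text
[0.514 0.2   0.295] [[-0.98   0.198  0.008]
 [ 0.198  0.98  -0.006]
 [-0.009 -0.004 -1.   ]] [0.434 0.221 0.42 ] [[ 0.193  0.938  0.288]
 [ 0.981 -0.184 -0.057]
 [-0.     0.294 -0.956]] [[404.1   0.  323.1]
 [  0.  404.1 237.6]
 [  0.    0.    1. ]]
red [(array([216.,  70.]), 0.85, array([0.376, 0.127, 0.003])), (array([ 76., 126.]), 0.76, array([ 0.398, -0.023,  0.003]))]
yellow [(array([268., 223.]), 0.83, array([0.533, 0.142, 0.003]))]
green [(array([327., 224.]), 0.64, array([0.546, 0.203, 0.003]))]
blue [(array([387., 225.]), 0.6, array([0.559, 0.266, 0.003]))]
```

View pics/w1.png

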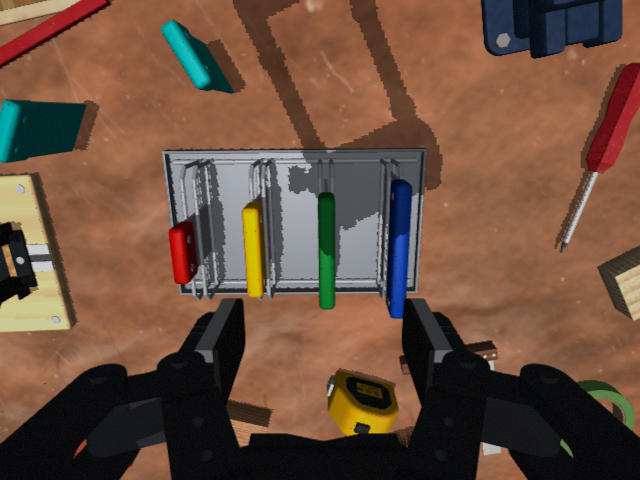

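The wrist view shows all four backs from left to right: red (182,252), yellow (253,250), green (327,250), blue (400,248). The turquoise decoys are off at the upper left. Next I fit the silhouettes for precise poses.

```bash
cat >> h.py <<'E'
from scipy.optimize import minimize
HUE={'red':(0,6),'yellow':(20,32),'green':(50,75),'blue':(108,125)}
W={'red':.05,'yellow':.08,'green':.1,'blue':.12}
def mask(d,c,xy=None,rad=None):
    h=cv2.cvtColor(d['frame'],cv2.COLOR_RGB2HSV);a,b=HUE[c]
    m=cv2.inRange(h,(a,150,40),(b,255,255))
    if c=='red': m|=cv2.inRange(h,(175,150,40),(180,255,255))
    if xy is not None:
        k=np.zeros_like(m);cv2.circle(k,tuple(int(v) for v in xy),int(rad),255,-1);m&=k
    return cv2.morphologyEx(m,cv2.MORPH_CLOSE,np.ones((5,5)))
def fit(d,c,p0,zb=.003):
    """fit x,y,yaw(deg) of the back box"""
    w=W[c];f=4
    ctr=proj(d,[p0[0],p0[1],zb+.085]);rad=np.linalg.norm(proj(d,[p0[0]+w/2+.02,p0[1],zb+.1])-ctr)
    m=cv2.resize(mask(d,c,ctr,rad),None,fx=2,fy=2,interpolation=cv2.INTER_NEAREST)>0
    mf=cv2.GaussianBlur(m.astype(np.float32),(0,0),2)
    def ren(p):
        a=np.radians(p[2]*10);ca,sa=np.cos(a),np.sin(a);P=[]
        for u in(-w/2,w/2):
            for v in(-.007,.007):
                for z in(.07,.1):P.append(proj(d,[p[0]+ca*u-sa*v,p[1]+sa*u+ca*v,zb+z])*2)
        h=cv2.convexHull(np.float32(P));k=np.zeros(m.shape,np.uint8)
        cv2.fillConvexPoly(k,np.int32(h*16),1,shift=4);return cv2.GaussianBlur(k.astype(np.float32),(0,0),2)
    g=lambda q:np.abs(ren([p0[0]+q[0]*.01,p0[1]+q[1]*.01,p0[2]/10+q[2]])-mf).sum()
    r=min((minimize(g,s,method='Nelder-Mead',options=dict(initial_simplex=np.array(s)+np.vstack([[0,0,0],np.diag([.6,.6,.4])]))) for s in([0,0,0],[.3,.3,.2],[-.3,-.3,-.2])),key=lambda r:r.fun)
    q=r.x;return np.array([p0[0]+q[0]*.01,p0[1]+q[1]*.01,p0[2]+q[2]*10]),r.fun/m.sum()
E
python3 - <<'E'
from h import *
d=shot('wrist')
P={'red':(.521,.081),'yellow':(.534,.140),'green':(.55,.204),'blue':(.559,.266)}
t=shot('top')
for c,p in P.items():
    for n,dd in(('w',d),('t',t)):
        r,e=fit(dd,c,[*p,-11.3]);print(n,c,np.round(r,4),round(e,3))
E
```

```text
w red [  0.5242   0.0796 -16.3806] 0.232
t red [ 0.525   0.0791 -3.2256] 0.659
w yellow [  0.5343   0.1407 -13.0755] 0.19
t yellow [ 0.534   0.1407 -5.2329] 0.592
w green [  0.5507   0.2009 -10.7399] 0.199
t green [ 0.5648  0.1596 33.8966] inf
w blue [ 0.5586  0.2624 -8.6807] 0.293
t blue [ 0.5669  0.2037 44.2749] 21.263h.py:39: RuntimeWarning: divide by zero encountered in scalar divide
  q=r.x;return np.array([p0[0]+q[0]*.01,p0[1]+q[1]*.01,p0[2]+q[2]*10]),r.fun/m.sum()
```

```bash
cat >> h.py <<'E'
def go(x,y,z,yaw=None):
    """shift/turn from present pose in tool axes; yaw deg of the spatula x axis"""
    s=get_state();M=rot(s['ee_rot']);dl=M.T@(np.array([x,y,z])-s['position'])*1000
    t=0
    if yaw is not None:
        cur=np.degrees(np.arctan2(M[1,1],M[0,1]))-90;t=(cur-yaw+90)%180-90
    print('pos',np.round(s['position'],4),'shift',np.round(dl,1),'turn',round(t,1));return dl,t
E
python3 - <<'E'
from h import *
go(.5507,.2009,.17,-10.8);go(.5507,.2009,.088,-10.8)
E
```

```text
pos [0.5052 0.2082 0.2939] shift [-46.2   1.6 123.8] turn -0.2
pos [0.5052 0.2082 0.2939] shift [-46.3   1.5 205.8] turn -0.2
```

Emit:
apply_moves:
  deltas: [40,-44,4,50,0,40,-44,4,80,0,40,-44,4,110,0,40,-44,4,123,0,40,-44,4,123,0,40,-44,4,123,0,40,-44,4,123,0]

```text
clock: 2.83
position: [0.5507, 0.2039, 0.1728]
ee_rot: [0.001, 0.096, 0.995, 0.001]
contact_force: [0.5, -0.3, 1.5]
width: 0.0397
gripper_force: 0.0
```

Run:
```python
from h import *
go(.5507,.2009,.088,-10.8)
d=shot('wrist','w2.png');go(.5507,.2009,.088,-10.8)
r,e=fit(d,'green',[.5507,.2009,-10.8]);print(r,e);s=get_state();print(s['position'],rot(s['ee_rot'])[:,2])
```

```text
pos [0.5507 0.2039 0.1728] shift [-0.3 -3.1 84.8] turn -0.2
pos [0.551  0.2038 0.1732] shift [ 0.1 -3.1 85.2] turn -0.2
[  0.54816852   0.20096652 -10.76018784] 0.1579609072715287
[0.55101278 0.20381085 0.17320633] [ 0.0040841   0.00111309 -0.99999104]
```

View pics/w2.png

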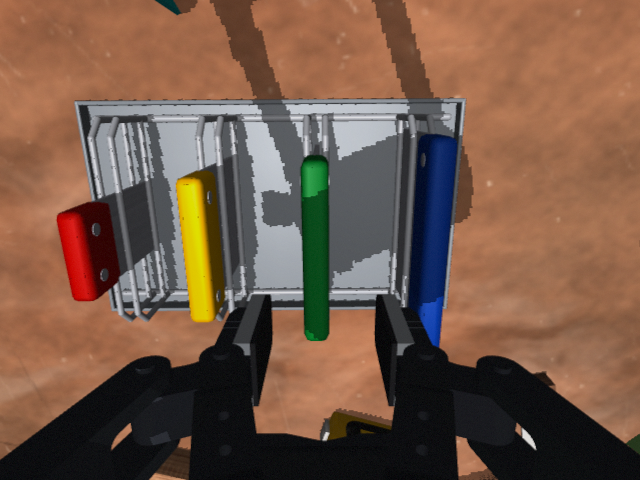

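The jaws (x 260 and 385) straddle the green back (column 316), with the neighbours clear of the fingers. Now I descend and grip.

Emit:
apply_moves:
  deltas: [40,1,-3,30,0,40,1,-3,60,0,40,1,-3,80,0,40,1,-3,85,0,40,1,-3,85,0,40,1,-3,85,0,5,1,-3,85,0,5,1,-3,85,0,5,1,-3,85,0,5,1,-3,85,0,5,1,-3,85,0,5,1,-3,85,0]
  squeeze: 50

```text
clock: 3.88
position: [0.55, 0.2003, 0.088]
ee_rot: [0.002, 0.097, 0.995, 0.001]
contact_force: [-0.3, -0.0, 5.9]
width: 0.0131
gripper_force: 49.5
```

Emit:
apply_moves:
  deltas: [5,0,0,0,0,5,0,0,0,0,5,0,0,-15,0,5,0,0,-30,0,5,0,0,-50,0,5,0,0,-75,0,5,0,0,-100,0,5,0,0,-130,0,5,0,0,-165,0,5,0,0,-185,0,5,0,0,-185,0,5,0,0,-185,0]

```text
clock: 4.88
position: [0.549, 0.2002, 0.2725]
ee_rot: [0.002, 0.097, 0.995, 0.001]
contact_force: [0.1, -1.0, -1.6]
width: 0.0131
gripper_force: 48.7
```

Run:
```python
from h import *
go(.46,-.18,.30,-7.5)
```

```text
pos [0.549  0.2002 0.2725] shift [  14.  -390.1  -28.1] turn -3.6
```

Emit:
apply_moves:
  deltas: [5,1,-35,-10,0,5,3,-75,-28,-1,5,4,-115,-28,-2,5,6,-155,-28,-3,5,7,-195,-28,-3.6,5,9,-235,-28,-3.6,5,11,-275,-28,-3.6,5,12,-315,-28,-3.6,5,13,-350,-28,-3.6,5,14,-380,-28,-3.6,5,14,-390,-28,-3.6,5,14,-390,-28,-3.6]

```text
clock: 5.88
position: [0.4585, -0.1818, 0.2971]
ee_rot: [-0.002, 0.068, 0.998, 0.001]
contact_force: [0.5, 0.9, -1.2]
width: 0.0129
gripper_force: 49.1
```

Emit:
apply_moves:
  deltas: [5,0,0,0,0,5,0,0,0,0]

```text
clock: 6.05
position: [0.4596, -0.1785, 0.2981]
ee_rot: [-0.001, 0.065, 0.998, 0.001]
contact_force: [0.3, 0.5, -0.5]
width: 0.0132
gripper_force: 49.1
```

Run:
```python
from h import *
d=shot('wrist','w3.png');s=get_state();print(s['position'],rot(s['ee_rot'])[:,1])
np.save('w3.npy',d,allow_pickle=True)
for c in ['red','green','blue','yellow']:
    print(c,[(np.round(r['point']),round(r['score'],2),np.round(ray(d,r['point'],.014),4)) for r in place_of('holder_'+c,d)[:2]])
    n,l,st,ce=cv2.connectedComponentsWithStats(mask(d,c))
    print([(st[i,4],np.round(ce[i]),np.round(ray(d,ce[i],.066),4)) for i in range(1,n) if st[i,4]>60])
```

```text
[ 0.45974483 -0.1783735   0.29839299] [0.12918985 0.99161876 0.00148774]
red [(array([308., 235.]), 0.59, array([ 0.5051, -0.199 ,  0.014 ])), (array([371., 239.]), 0.55, array([ 0.5182, -0.1335,  0.014 ]))]
[(np.int32(1543), array([449.,  20.]), array([ 0.3278, -0.0589,  0.066 ])), (np.int32(1865), array([623., 240.]), array([0.5326, 0.0933, 0.066 ])), (np.int32(537), array([379., 222.]), array([ 0.4854, -0.1296,  0.066 ])), (np.int32(571), array([375., 282.]), array([ 0.5441, -0.1387,  0.066 ])), (np.int32(82), array([349., 430.]), array([ 0.7132, -0.1829,  0.066 ]))]
green [(array([311., 234.]), 0.75, array([ 0.5037, -0.1965,  0.014 ]))]
[(np.int32(10425), array([323., 310.]), array([ 0.5674, -0.1921,  0.066 ]))]
blue [(array([253., 231.]), 0.93, array([ 0.4927, -0.2562,  0.014 ])), (array([567., 215.]), 0.28, array([0.5188, 0.0716, 0.014 ]))]
[(np.int32(594), array([241., 182.]), array([ 0.4331, -0.2477,  0.066 ])), (np.int32(539), array([247., 313.]), array([ 0.5611, -0.266 ,  0.066 ]))]
yellow [(array([196., 235.]), 0.87, array([ 0.4888, -0.3171,  0.014 ]))]
[(np.int32(619), array([172., 203.]), array([ 0.4439, -0.3124,  0.066 ])), (np.int32(600), array([182., 294.]), array([ 0.5325, -0.3248,  0.066 ])), (np.int32(82), array([634., 393.]), array([0.7052, 0.1196, 0.066 ]))]
```

View pics/w3.png

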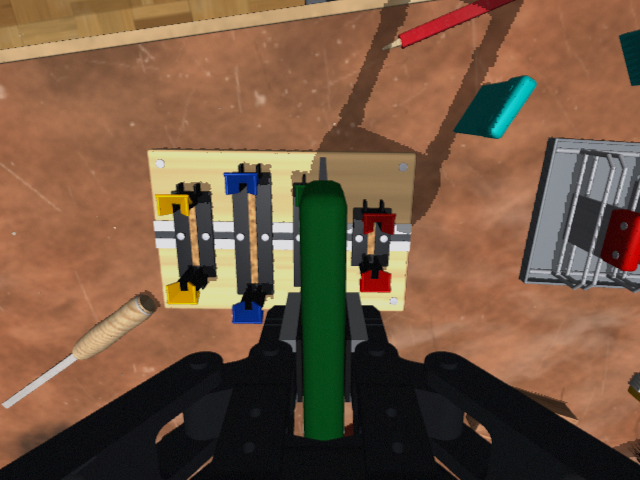

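The image shows the green spatula in hand and the board. Lips are at red (379,222)/(375,282), blue (241,182)/(247,313) and yellow (172,203)/(182,294). The spacing comes out at 62.1 mm and the yaw at -8.1°, both consistent with what was given. Next I check the in-hand offset.

Run:
```python
from h import *
d=np.load('w3.npy',allow_pickle=True).item()
r,e=fit(d,'green',[.459,-.178,-7.5],.2134);print(r,e)
s=get_state();M=rot(s['ee_rot']);print((r[0]-s['position'][0])*M[0]+(r[1]-s['position'][1])*M[1])
go(.506,-.1956,.18,-8.1)
go(.506,-.1956,.103,-8.1)
```

```text
[ 0.46139308 -0.17819123 -7.16185601] 0.28051881896246883
[-1.33663236e-03  8.57064488e-04  4.08592560e-07]
pos [ 0.46   -0.1789  0.2989] shift [-47.8 -10.7 119. ] turn 0.7
pos [ 0.46   -0.1789  0.2989] shift [-47.8 -10.7 196. ] turn 0.7
```

Emit:
apply_moves:
  deltas: [5,-25,-6,30,0.7,5,-47,-11,60,0.7,5,-47,-11,90,0.7,5,-47,-11,115,0.7,5,-47,-11,119,0.7,5,-47,-11,119,0.7,5,-47,-11,119,0.7]

```text
clock: 6.88
position: [0.5057, -0.1971, 0.1811]
ee_rot: [0.001, 0.071, 0.997, -0.0]
contact_force: [0.2, -0.6, -0.8]
width: 0.0132
gripper_force: 49.0
```

Run:
```python
from h import *
go(.506,-.1956,.102,-8.1)
```

```text
pos [ 0.5057 -0.1971  0.1811] shift [ 0.   1.5 79.1] turn -0.1
```

Emit:
apply_moves:
  deltas: [5,0,1.5,10,0,5,0,1.5,20,0,5,0,1.5,30,0,5,0,1.5,38,0,5,0,1.5,46,0,5,0,1.5,54,0,5,0,1.5,62,0,5,0,1.5,70,0,5,0,1.5,74,0,5,0,1.5,78,0,5,0,1.5,78,0]

```text
clock: 7.8
position: [0.5274, -0.201, 0.1131]
ee_rot: [0.026, 0.075, 0.997, -0.005]
contact_force: [28.1, 4.4, 27.5]
width: 0.0136
gripper_force: 63.2
```

Emit:
apply_moves:
  deltas: [5,0,0,-20,0,5,0,0,-40,0,5,0,0,-60,0,5,0,0,-78,0,5,0,0,-78,0,5,0,0,-78,0]

```text
clock: 8.3
position: [0.5054, -0.1958, 0.1801]
ee_rot: [0.001, 0.072, 0.997, -0.0]
contact_force: [0.6, 0.9, -2.2]
width: 0.0133
gripper_force: 58.5
```

Run:
```python
from h import *
s=get_state();M=rot(s['ee_rot']);print(s['position'],M[:,2],s['contact_force'],s['width'])
d=shot('wrist','w4.png');t=shot('scene','s4.png')
r,e=fit(d,'green',[.505,-.197,-8],.096);print(r,e)
im=cv2.imread('pics/s4.png')[150:450,180:580];cv2.imwrite('pics/s4c.png',cv2.resize(im,(800,600),interpolation=cv2.INTER_CUBIC))
```

```text
[ 0.50535819 -0.19576962  0.18009363] [ 1.55788047e-03 -7.63694590e-04 -9.99998495e-01] [ 0.64330842  0.89177241 -2.16416433] 0.013287435942935242
[ 0.51522694 -0.19632436 -8.36467121] 0.31452919764407483
```

View pics/s4c.png

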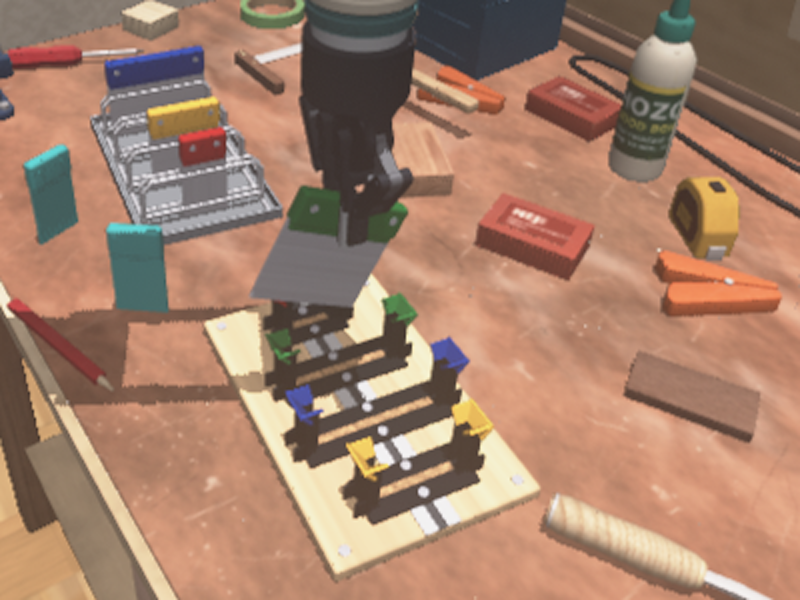

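View pics/w4.png

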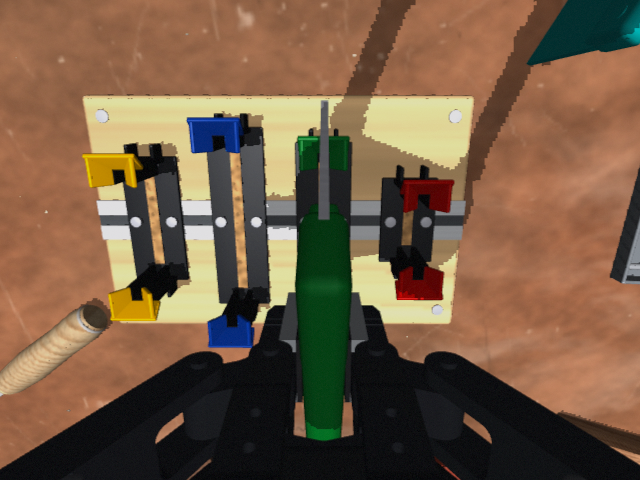

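Run:
```python
from h import *
d=np.load('w3.npy',allow_pickle=True).item()
def P(d,tcp,yaw,th,u,z,off=0):
    # spatula pitched by th about grasp point(z=.087); u along width
    a=np.radians(yaw);e=np.array([np.cos(a),np.sin(a),0]);t=np.radians(th)
    u=u+off;z=z-.087
    return proj(d,np.array(tcp)+[0,0,.002]+e*(u*np.cos(t)+z*np.sin(t))+np.array([0,0,1])*(z*np.cos(t)-u*np.sin(t)))
t3=[.4597,-.1784,.2984]
for th in(0,5,10):print('w3',th,[np.round(P(d,t3,-7.4,th,u,z)) for u,z in((-.05,0),(-.05,.07),(-.05,.1),(.05,.1))])
d=get_image('wrist');s=get_state()
for th in(0,5,10,15,20,25):print('w4',th,[np.round(P(d,s['position'],-8.2,th,u,z)) for u,z in((-.05,0),(-.05,.07),(-.05,.1),(.05,.1))])
for c in ['red','green','blue','yellow']:
    n,l,st,ce=cv2.connectedComponentsWithStats(mask(d,c))
    for i in range(1,n):
        if st[i,4]>150: print(c,st[i],np.round(ray(d,ce[i],.066),4))
```

```text
w3 0 [array([322., 164.]), array([321., 188.]), array([321., 207.]), array([322., 486.])]
w3 5 [array([322., 151.]), array([321., 187.]), array([321., 215.]), array([322., 477.])]
w3 10 [array([322., 137.]), array([321., 186.]), array([321., 226.]), array([322., 468.])]
w4 0 [array([322., 164.]), array([321., 188.]), array([321., 206.]), array([321., 484.])]
w4 5 [array([322., 150.]), array([321., 186.]), array([321., 214.]), array([321., 476.])]
w4 10 [array([322., 137.]), array([321., 186.]), array([321., 224.]), array([322., 467.])]
w4 15 [array([322., 123.]), array([321., 186.]), array([321., 236.]), array([322., 457.])]
w4 20 [array([322., 109.]), array([321., 189.]), array([321., 250.]), array([322., 447.])]
w4 25 [array([322.,  96.]), array([321., 192.]), array([320., 265.]), array([322., 438.])]
red [ 399  183   54   33 1348] [ 0.4857 -0.1295  0.066 ]
red [ 395  270   48   34 1327] [ 0.5446 -0.1384  0.066 ]
green [296 139  24  35 660] [ 0.4512 -0.1962  0.066 ]
green [329 139  19  35 608] [ 0.4542 -0.1786  0.066 ]
green [  296   204    55   237 10292] [ 0.5578 -0.202   0.066 ]
blue [ 185  121   57   35 1575] [ 0.4331 -0.2478  0.066 ]
blue [ 206  318   47   34 1238] [ 0.5616 -0.2662  0.066 ]
yellow [  80  157   62   35 1541] [ 0.444  -0.3126  0.066 ]
yellow [ 106  291   52   34 1371] [ 0.5327 -0.3252  0.066 ]
```

The scene crop shows the spatula has pitched in hand. The network-free projection puts the blade corner at (324,101), about 22°, with the bottom swung toward -x. The -x corner caught on its lip, so I'll straighten it by rolling the +x corner on the free bench between rack and board with a light grip.

Run:
```python
from h import *
for a in((.55,-.025,.23),(.55,-.025,.11)):go(*a,-8.1)
```

```text
pos [ 0.5041 -0.1951  0.1782] shift [-21.  174.9 -51.7] turn -0.1
pos [ 0.5041 -0.1951  0.1782] shift [-21.4 174.8  68.3] turn -0.1
```

Emit:
apply_moves:
  deltas: [5,0,0,-35,0,5,-3,30,-50,0,5,-8,70,-50,0,5,-15,110,-50,0,5,-21,150,-50,0,5,-21,175,-30,0,5,-21,175,10,0,5,-21,175,40,0,5,-21,175,63,0,5,-21,175,67,0,5,-21,175,67,0,5,-21,175,67,0]

```text
clock: 9.45
position: [0.5513, -0.0256, 0.1131]
ee_rot: [0.0, 0.072, 0.997, 0.0]
contact_force: [0.3, 0.7, -0.8]
width: 0.0134
gripper_force: 58.4
```

Run:
```python
from h import *
s=get_state();print(s['contact_force'])
go(.55,-.025,.096,-8.1)
d=shot('wrist');h=d['frame'][:,315:335]
r,e=fit(d,'green',[.55,-.025,-8],.02);g=mask(d,'green');ys=np.where(g.sum(1)>0)[0];print(ys[:3])
```

```text
[ 0.31669116  0.65219046 -0.77196562]
pos [ 0.5513 -0.0256  0.1131] shift [ 1.4  0.4 17.1] turn -0.1
[204 205 206]
```

Emit:
apply_moves:
  deltas: [5,0,0,10,0,5,0,0,16,0,5,0,0,17,0,5,5,0,18,0,5,10,0,19,0,5,15,0,20,0,5,20,0,22,0,5,26,0,25,0,5,32,0,28,0,5,36,0,30,0,5,36,0,31,0,5,36,0,31,0]
  squeeze: 22

```text
clock: 10.5
position: [0.5208, -0.0208, 0.0877]
ee_rot: [0.008, 0.072, 0.997, -0.0]
contact_force: [-1.5, 1.0, 26.6]
width: 0.0132
gripper_force: 63.3
```

Run:
```python
from h import *
s=get_state();print(s['position'],s['contact_force'],s['moment'])
d=shot('wrist','w5.png')
t=shot('scene');im=t['frame'][150:450,180:580,::-1];im=cv2.resize(im,(640,480));cv2.imwrite('pics/c5.png',cv2.resize(np.hstack([im,d['frame'][:,:,::-1]]),(800,300),interpolation=cv2.INTER_AREA))
```

```text
[ 0.52077496 -0.02075569  0.08772601] [-1.53936627  1.04838927 26.64577862] [ 0.18594758 -0.46176322 -0.03396405]
```

View pics/c5.png

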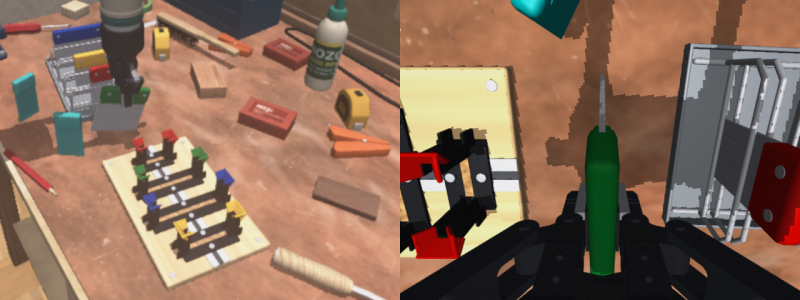

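Still pitched about 15° (blade tip at (204,75) in the right half). The edge now rests on the bench between the pads, so I'll open to just 16 mm. The pads then keep it upright while it settles flat, and I can regrip.

Emit:
apply_moves:
  deltas: [5,0,0,-3,0,5,0,0,-3,0,14,0,0,-3,0,15,0,0,-3,0,16,0,0,-3,0,16,0,0,-3,0,16,0,0,-3,0,16,0,0,-3,0,16,0,0,-3,0]

```text
clock: 11.35
position: [0.515, -0.0201, 0.0846]
ee_rot: [-0.0, 0.072, 0.997, 0.0]
contact_force: [-0.3, 0.4, -0.5]
width: 0.0159
gripper_force: 0.0
```

Run:
```python
from h import *
s=get_state();print(s['position'],s['contact_force'],s['width'])
d=shot('wrist','w6.png')
g=mask(d,'green');ys=np.where(g.sum(1)>0)[0];print(ys[0])
p=s['position']
r,e=fit(d,'green',[p[0],p[1],-8],.0);print(r,e)
t=shot('scene');im=t['frame'][170:350,180:420,::-1];im=cv2.resize(im,(640,480));cv2.imwrite('pics/c6.png',cv2.resize(np.hstack([im,d['frame'][:,:,::-1]]),(800,300),interpolation=cv2.INTER_AREA))
```

```text
[ 0.51503546 -0.02014939  0.08463255] [-0.28315693  0.43238573 -0.47742698] 0.01593390788270358
110
[ 0.50124969 -0.01711069 -8.43636305] 0.21498021583087126
```

View pics/c6.png

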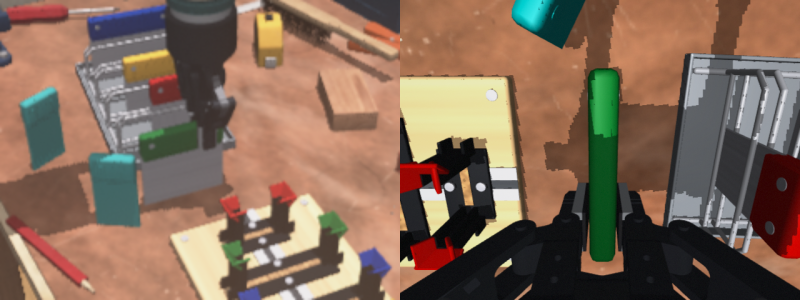

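```bash
cat >> h.py <<'E'
def nearend(d,c,tcp,yaw,zb):
    """offset (m, world +x along blade) of blade centre from the TCP, by the row of the near end of the back"""
    a=np.radians(yaw);e=np.array([np.cos(a),np.sin(a)]);w=W[c]
    m=mask(d,c,proj(d,[tcp[0]-e[0]*w/2,tcp[1]-e[1]*w/2,zb+.09]),130);row=np.where((m>0).sum(1)>4)[0][0]
    offs=np.linspace(-.05,.05,201)
    rows=[min(proj(d,[*(np.array(tcp[:2])+e*(o-w/2)),zb+z])[1] for z in(.07,.1)) for o in offs]
    return row,offs[np.argmin(np.abs(np.array(rows)-row))]
E
python3 - <<'E'
from h import *
d=np.load('w3.npy',allow_pickle=True).item()
print('w3',nearend(d,'green',[.4597,-.1784,.298],-7.5,.2134))
d=get_image('wrist');p=get_state()['position'];print(nearend(d,'green',p,-8.2,0))
w=np.load('w1.npy',allow_pickle=True).item()
for c,q,y in(('red',(.5242,.0796),-11),('yellow',(.5343,.1407),-11),('green',(.5507,.2009),-11),('blue',(.5586,.2624),-11)):print(c,nearend(w,c,q,y,.003))
t=shot('top')
for c,q in(('red',(.5242,.0796)),('yellow',(.5343,.1407)),('blue',(.5586,.2624))):
    n,l,st,ce=cv2.connectedComponentsWithStats(mask(t,c,proj(t,[*q,.1]),45));i=1+np.argmax(st[1:,4]);print(c,st[i],ray(t,ce[i],.1)[:2])
E
```

```text
w3 (np.int64(185), np.float64(-0.0010000000000000009))
(np.int64(109), np.float64(-0.026000000000000002))
red (np.int64(222), np.float64(0.0015000000000000013))
yellow (np.int64(202), np.float64(0.0))
green (np.int64(198), np.float64(0.0020000000000000018))
blue (np.int64(180), np.float64(0.0005000000000000004))
red [284 261  10  24 129] [0.52373005 0.07952871]
yellow [251 248  13  40 253] [0.53323126 0.14024641]
blue [186 226  19  59 333] [0.55805854 0.26221924]
```

Emit:
apply_moves:
  deltas: [16,8,0,0,0,16,16,0,0,0,16,22,0,0,0,16,26,0,0,0,16,26,0,0,0,16,26,0,0,0,5,26,0,0,0,5,26,0,0,0,5,26,0,0,0,5,26,0,0,0,5,26,0,0,0,5,26,0,0,0]
  squeeze: 100

```text
clock: 12.55
position: [0.4899, -0.0165, 0.0854]
ee_rot: [0.0, 0.072, 0.997, 0.0]
contact_force: [-2.0, 0.6, 5.1]
width: 0.0127
gripper_force: 97.6
```

Run:
```python
from h import *
d=get_image('wrist');p=get_state()['position'];print(nearend(d,'green',p,-8.2,0))
go(.506,-.196,.2,-8.1)
```

```text
(np.int64(190), np.float64(0.0010000000000000009))
pos [ 0.4898 -0.0165  0.0854] shift [ -41.7 -175.4 -114.6] turn -0.1
```

Emit:
apply_moves:
  deltas: [5,0,0,-30,0,5,0,0,-70,0,5,0,0,-105,0,5,-8,-30,-115,0,5,-17,-70,-115,0,5,-26,-110,-115,0,5,-35,-145,-115,0,5,-41,-170,-115,0,5,-41,-175,-105,0,5,-41,-175,-85,0,5,-41,-175,-80,0,5,-41,-175,-80,0]

```text
clock: 13.6
position: [0.5034, -0.1944, 0.1626]
ee_rot: [-0.003, 0.072, 0.997, 0.001]
contact_force: [-1.5, 0.6, -0.4]
width: 0.0125
gripper_force: 97.7
```

Run:
```python
from h import *
d=shot('wrist','w7.png');p=get_state()['position'];print(p,nearend(d,'green',p,-8.1,p[2]-.0855))
a=np.radians(-8.1);e=np.array([np.cos(a),np.sin(a)])
print('tip pred',proj(d,[*(p[:2]-.05*e),p[2]-.0855]))
go(.506,-.196,.103,-8.1)
t=shot('scene');im=t['frame'][200:380,230:470,::-1];im=cv2.resize(im,(640,480));w=d['frame'][60:360,120:520,::-1];cv2.imwrite('pics/c7.png',cv2.resize(np.hstack([im,cv2.resize(w,(640,480))]),(800,300),interpolation=cv2.INTER_AREA))
```

```text
[ 0.50434734 -0.19459656  0.16384887] (np.int64(143), np.float64(-0.0165))
tip pred [321.18599189 166.83596459]
pos [ 0.5043 -0.1946  0.1638] shift [-2.  -1.2 60.8] turn -0.1
```

View pics/c7.png

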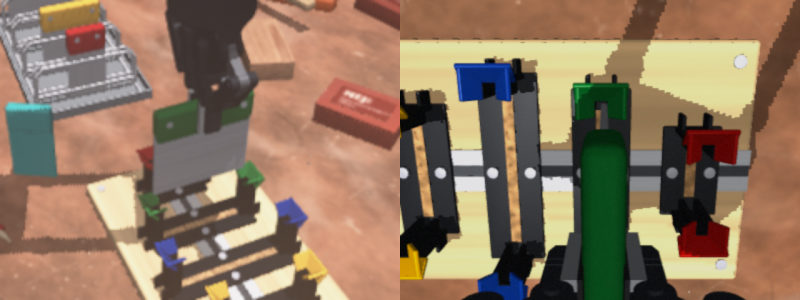

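The blade's near tip (composite (598,107)) sits centred in the notch of the green lip and clear of it, as projected. Lowering slowly with the firm grip.

Emit:
apply_moves:
  deltas: [5,-2,-1,4,0,5,-2,-1,8,0,5,-2,-1,12,0,5,-2,-1,16,0,5,-2,-1,20,0,5,-2,-1,24,0,5,-2,-1,24,0]

```text
clock: 14.28
position: [0.5063, -0.1965, 0.1399]
ee_rot: [-0.001, 0.072, 0.997, 0.0]
contact_force: [-0.3, 0.2, -1.3]
width: 0.0125
gripper_force: 97.7
```

Emit:
apply_moves:
  deltas: [5,0,0,5,0,5,0,0,10,0,5,0,0,15,0,5,0,0,20,0,5,0,0,25,0,5,0,0,30,0,5,0,0,30,0]

```text
clock: 14.87
position: [0.5062, -0.1964, 0.1097]
ee_rot: [-0.001, 0.072, 0.997, 0.001]
contact_force: [-0.8, -0.7, -1.8]
width: 0.0126
gripper_force: 97.7
```

Emit:
apply_moves:
  deltas: [5,0,0,4,0,5,0,0,7,0,5,0,0,7,0,5,0,0,7,0]

```text
clock: 15.2
position: [0.5069, -0.1968, 0.1039]
ee_rot: [-0.0, 0.072, 0.997, 0.0]
contact_force: [-0.7, 1.2, -1.8]
width: 0.0126
gripper_force: 98.0
```

Emit:
apply_moves:
  deltas: [14,0,0,0,0,16,0,0,0,0,20,0,0,0,0,30,0,0,0,0,40,0,0,0,0,40,0,0,0,0,40,0,0,-30,0,40,0,0,-70,0,40,0,0,-110,0,40,0,0,-130,0,40,0,0,-130,0]

```text
clock: 16.12
position: [0.5097, -0.1983, 0.2398]
ee_rot: [0.005, 0.072, 0.997, -0.002]
contact_force: [1.2, 0.1, -0.3]
width: 0.0399
gripper_force: 0.0
```

Run:
```python
from h import *
d=shot('wrist');r,e=fit(d,'green',[.506,-.196,-8.1],.018);print(r,e,nearend(d,'green',[.506,-.196],-8.1,.018))
go(.5343,.1407,.235,-11);go(.5343,.1407,.088,-11)
```

```text
[ 0.49329054 -0.19362219 -8.39810266] 0.33404659129823383 (np.int64(122), np.float64(-0.013999999999999999))
pos [ 0.5083 -0.1976  0.2369] shift [ 22.6 338.5   1. ] turn 2.8
pos [ 0.5083 -0.1976  0.2369] shift [ 23.5 338.8 148. ] turn 2.8
```

Emit:
apply_moves:
  deltas: [40,3,38,0,1,40,6,78,0,2,40,8,118,0,2.8,40,11,158,0,2.8,40,14,198,0,2.8,40,16,238,0,2.8,40,19,278,0,2.8,40,22,315,0,2.8,40,23,339,15,2.8,40,23,339,45,2.8,40,23,339,60,2.8,40,23,339,60,2.8]

```text
clock: 17.17
position: [0.5286, 0.1422, 0.1687]
ee_rot: [-0.005, 0.095, 0.995, -0.001]
contact_force: [-0.0, -0.2, -0.4]
width: 0.0402
gripper_force: 0.0
```

Run:
```python
from h import *
d=shot('wrist');d=shot('wrist');p=get_state()['position']
r,e=fit(d,'yellow',[.534,.1405,-11]);print(r,e,nearend(d,'yellow',[.534,.1405],-11,.003))
go(.534,.1405,.088,-11)
t=shot('scene','s8.png');im=t['frame'][250:400,260:460,::-1];w=d['frame'][:,:,::-1];cv2.imwrite('pics/c8.png',cv2.resize(np.hstack([cv2.resize(im,(640,480)),w]),(800,300),interpolation=cv2.INTER_AREA))
```

```text
[  0.53371409   0.14075721 -10.48720625] 0.13982488723799416 (np.int64(188), np.float64(0.0))
pos [0.5316 0.1419 0.1726] shift [-2.9 -0.8 84.6] turn -0.0
```

View pics/c8.png

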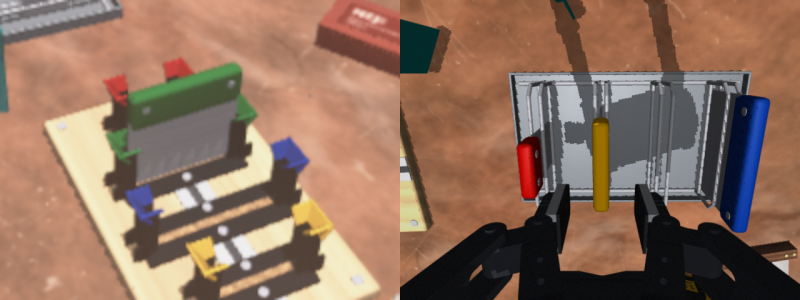

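Green is seated upright in its holder (left half), and yellow (composite column 600) lies centred between the jaws. Gripping yellow.

Emit:
apply_moves:
  deltas: [40,-1,0,30,0,40,-1,0,60,0,40,-1,0,80,0,40,-1,0,86,0,40,-1,0,86,0,40,-1,0,86,0,5,-1,0,86,0,5,-1,0,86,0,5,-1,0,86,0,5,-1,0,86,0,5,-1,0,86,0,5,-1,0,86,0]
  squeeze: 100

```text
clock: 18.32
position: [0.5349, 0.1414, 0.09]
ee_rot: [0.002, 0.096, 0.995, -0.0]
contact_force: [-0.2, -1.8, 6.4]
width: 0.0129
gripper_force: 97.9
```

Emit:
apply_moves:
  deltas: [5,0,0,0,0,5,0,0,0,0,5,0,0,-15,0,5,0,0,-35,0,5,0,0,-60,0,5,0,0,-90,0,5,0,0,-120,0,5,0,0,-150,0,5,0,0,-165,0,5,0,0,-165,0,5,0,0,-165,0]

```text
clock: 19.23
position: [0.5337, 0.1419, 0.2538]
ee_rot: [0.001, 0.096, 0.995, 0.0]
contact_force: [0.1, 0.5, -1.9]
width: 0.0126
gripper_force: 97.5
```

Run:
```python
from h import *
s=get_state();p=s['position'];d=shot('wrist','w9.png')
print(nearend(d,'yellow',p,-11,p[2]-.085))
a=np.radians(-11);e=np.array([np.cos(a),np.sin(a)])
print('tip pred',proj(d,[*(p[:2]-.04*e),p[2]-.0855]))
go(.4884,-.3185,.25,-8.1)
```

```text
(np.int64(213), np.float64(-0.0010000000000000009))
tip pred [321.82634824 182.95681573]
pos [0.5329 0.1418 0.2524] shift [ -44.2 -460.3    2.4] turn -2.9
```

Emit:
apply_moves:
  deltas: [5,-2,-25,0,-1,5,-6,-65,0,-2,5,-10,-105,0,-2.9,5,-14,-146,0,-2.9,5,-18,-187,0,-2.9,5,-22,-228,0,-2.9,5,-26,-269,0,-2.9,5,-30,-310,0,-2.9,5,-34,-350,0,-2.9,5,-38,-390,0,-2.9,5,-41,-425,0,-2.9,5,-44,-450,0,-2.9]

```text
clock: 20.28
position: [0.4891, -0.311, 0.2503]
ee_rot: [-0.002, 0.072, 0.997, 0.001]
contact_force: [-0.1, 1.4, -0.5]
width: 0.0123
gripper_force: 97.7
```

Emit:
apply_moves:
  deltas: [5,0,-10,15,0,5,0,-10,40,0,5,0,-10,65,0,5,0,-10,80,0,5,0,-10,83,0,5,0,-10,83,0,5,0,-10,83,0,5,0,-10,83,0]

```text
clock: 20.95
position: [0.49, -0.3185, 0.1708]
ee_rot: [0.001, 0.071, 0.998, -0.0]
contact_force: [0.2, -0.6, -0.1]
width: 0.0127
gripper_force: 97.6
```

Run:
```python
from h import *
go(.489,-.3185,.105,-8.1)
s=get_state();p=s['position'];d=shot('wrist','w10.png')
a=np.radians(-8.1);e=np.array([np.cos(a),np.sin(a)])
print('tip pred',proj(d,[*(p[:2]-.041*e),p[2]-.087]))
cv2.imwrite('pics/c10.png',cv2.resize(d['frame'][90:330,160:480,::-1],(640,480)))
```

```text
pos [ 0.49   -0.3185  0.1708] shift [ 1.1 -0.1 65.8] turn 0.0
tip pred [322.13954333 180.61321524]
```

View pics/c10.png

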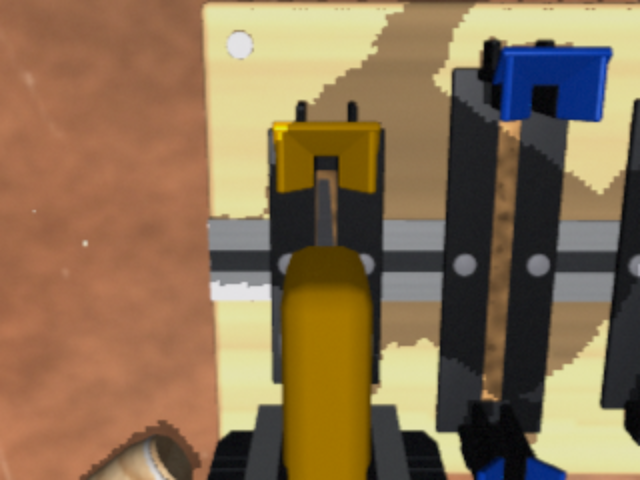

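The yellow blade tip (325,180 in the crop) is aligned with the yellow notch (326,160). Lowering.

Emit:
apply_moves:
  deltas: [5,1,0,5,0,5,1,0,10,0,5,1,0,15,0,5,1,0,20,0,5,1,0,25,0,5,1,0,30,0,5,1,0,30,0]

```text
clock: 21.58
position: [0.4877, -0.3175, 0.1385]
ee_rot: [-0.001, 0.071, 0.997, 0.001]
contact_force: [-0.0, -0.3, -1.1]
width: 0.0128
gripper_force: 97.6
```

Emit:
apply_moves:
  deltas: [5,0,0,5,0,5,0,0,10,0,5,0,0,15,0,5,0,0,20,0,5,0,0,25,0,5,0,0,30,0,5,0,0,34,0,5,0,0,36,0,5,0,0,36,0,5,0,0,36,0]

```text
clock: 22.42
position: [0.4882, -0.3181, 0.105]
ee_rot: [0.0, 0.071, 0.997, -0.0]
contact_force: [-1.7, 1.6, 6.8]
width: 0.0124
gripper_force: 98.6
```

Contact of about 7 N at TCP z = 0.105, so it is seated. Release and go back for blue.

Emit:
apply_moves:
  deltas: [14,0,0,0,0,16,0,0,0,0,20,0,0,0,0,30,0,0,0,0,40,0,0,0,0,40,0,0,0,0,40,0,0,-30,0,40,0,0,-70,0,40,0,0,-110,0,40,0,0,-130,0,40,0,0,-130,0,40,0,0,-130,0]

```text
clock: 23.42
position: [0.4889, -0.3185, 0.2353]
ee_rot: [0.001, 0.071, 0.997, -0.001]
contact_force: [-0.1, 0.5, -0.5]
width: 0.0399
gripper_force: 0.0
```

Run:
```python
from h import *
d=shot('wrist','w11.png');go(.5585,.2624,.235,-10.9)
```

```text
pos [ 0.4881 -0.3178  0.2336] shift [ 12.2 584.4  -1.2] turn 2.8
```

Emit:
apply_moves:
  deltas: [40,1,40,0,1,40,2,81,0,2,40,3,122,0,2.8,40,4,163,0,2.8,40,5,204,0,2.8,40,6,245,0,2.8,40,7,286,0,2.8,40,7,327,0,2.8,40,8,368,0,2.8,40,9,409,0,2.8,40,10,450,0,2.8,40,11,490,0,2.8]

```text
clock: 24.47
position: [0.5453, 0.1705, 0.2316]
ee_rot: [-0.002, 0.095, 0.995, -0.001]
contact_force: [1.3, 0.4, -0.1]
width: 0.0404
gripper_force: 0.0
```

Run:
```python
from h import *
go(.5585,.2624,.175,-10.9)
```

```text
pos [0.5453 0.1705 0.2316] shift [ 4.2 92.8 56.5] turn 0.0
```

Emit:
apply_moves:
  deltas: [40,0,38,10,0,40,1,75,30,0,40,2,93,50,0,40,2,93,58,0,40,2,93,58,0,40,2,93,58,0,40,2,93,58,0,40,2,93,58,0]

```text
clock: 25.13
position: [0.5629, 0.2591, 0.177]
ee_rot: [0.001, 0.096, 0.995, 0.0]
contact_force: [-0.9, -0.4, -0.6]
width: 0.0399
gripper_force: 0.0
```

Run:
```python
from h import *
d=shot('wrist','w12.png')
r,e=fit(d,'blue',[.5585,.2624,-10.9]);print(r,e,nearend(d,'blue',[.5585,.2624],-10.9,.003))
go(.5585,.2624,.089,-10.9)
```

```text
[  0.55783416   0.26266144 -10.29662908] 0.12062226358296517 (np.int64(131), np.float64(-0.0005000000000000004))
pos [0.5629 0.2591 0.1772] shift [ 5.1  2.3 88.2] turn -0.1
```

Emit:
apply_moves:
  deltas: [40,4,2.5,30,0,40,4,2.5,60,0,40,4,2.5,80,0,40,4,2.5,88,0,40,4,2.5,88,0,40,4,2.5,88,0,5,4,2.5,88,0,5,4,2.5,88,0,5,4,2.5,88,0,5,4,2.5,88,0,5,4,2.5,88,0,5,4,2.5,88,0]
  squeeze: 100

```text
clock: 26.18
position: [0.5601, 0.2632, 0.0901]
ee_rot: [0.002, 0.095, 0.995, 0.0]
contact_force: [0.1, -2.0, 6.3]
width: 0.0128
gripper_force: 98.1
```

Emit:
apply_moves:
  deltas: [5,0,0,0,0,5,0,0,0,0,5,0,0,-15,0,5,0,0,-35,0,5,0,0,-60,0,5,0,0,-90,0,5,0,0,-120,0,5,0,0,-150,0,5,0,0,-165,0,5,0,0,-165,0,5,0,0,-165,0]

```text
clock: 27.1
position: [0.559, 0.2637, 0.2538]
ee_rot: [0.001, 0.095, 0.995, 0.001]
contact_force: [-0.3, -0.5, -1.9]
width: 0.0128
gripper_force: 97.5
```

Run:
```python
from h import *
s=get_state();p=s['position'];d=shot('wrist','w13.png')
print(nearend(d,'blue',p,-10.9,p[2]-.0855))
go(.4972,-.257,.252,-8.1)
```

```text
(np.int64(153), np.float64(-0.0020000000000000018))
pos [0.5582 0.2634 0.2522] shift [-3.860e+01 -5.225e+02  3.000e-01] turn -2.8
```

Emit:
apply_moves:
  deltas: [5,-2,-25,0,-1,5,-5,-65,0,-2,5,-8,-106,0,-2.8,5,-11,-147,0,-2.8,5,-14,-188,0,-2.8,5,-17,-229,0,-2.8,5,-20,-270,0,-2.8,5,-23,-311,0,-2.8,5,-26,-352,0,-2.8,5,-29,-393,0,-2.8,5,-32,-434,0,-2.8,5,-36,-470,0,-2.8]

```text
clock: 28.15
position: [0.5033, -0.2067, 0.2506]
ee_rot: [-0.002, 0.071, 0.997, 0.001]
contact_force: [0.7, 0.5, -0.7]
width: 0.0125
gripper_force: 97.7
```

Run:
```python
from h import *
go(.4985,-.257,.173,-8.1)
```

```text
pos [ 0.5033 -0.2067  0.2506] shift [ -2.7 -50.6  77.5] turn -0.1
```

Emit:
apply_moves:
  deltas: [5,-1,-25,0,0,5,-3,-49,20,0,5,-3,-49,50,0,5,-3,-49,70,0,5,-3,-49,78,0,5,-3,-49,78,0,5,-3,-49,78,0,5,-3,-49,78,0,5,-3,-49,78,0]

```text
clock: 28.9
position: [0.5022, -0.2539, 0.1763]
ee_rot: [0.001, 0.07, 0.998, -0.001]
contact_force: [0.1, -0.9, -0.7]
width: 0.0125
gripper_force: 97.6
```

Run:
```python
from h import *
go(.4985,-.257,.105,-8.1)
s=get_state();p=s['position'];d=shot('wrist','w14.png')
a=np.radians(-8.1);e=np.array([np.cos(a),np.sin(a)])
print('tip pred',proj(d,[*(p[:2]-.0615*e),p[2]-.087]))
cv2.imwrite('pics/c14.png',cv2.resize(d['frame'][90:330,160:480,::-1],(640,480)))
```

```text
pos [ 0.5022 -0.2539  0.1763] shift [ 3.4 -3.5 71.3] turn 0.0
tip pred [322.19716043 140.50600221]
```

View pics/c14.png

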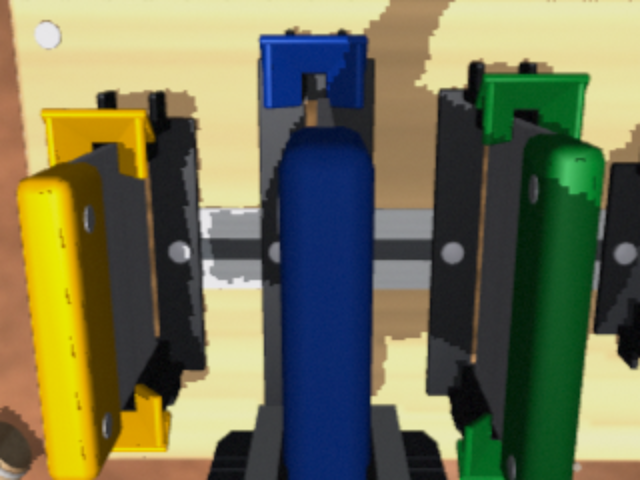

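Yellow and green stand seated. Blue's tip (325,105) is about 4 mm right of the notch (314,85), which agrees with the computed shift of (3.4, -3.5). Correcting while lowering.

Emit:
apply_moves:
  deltas: [5,3,-3.5,0,0,5,3,-3.5,3,0,5,3,-3.5,8,0,5,3,-3.5,13,0,5,3,-3.5,18,0,5,3,-3.5,23,0,5,3,-3.5,28,0,5,3,-3.5,33,0,5,3,-3.5,36,0,5,3,-3.5,36,0]

```text
clock: 29.78
position: [0.4973, -0.2565, 0.1379]
ee_rot: [-0.001, 0.071, 0.997, 0.001]
contact_force: [-0.4, -0.0, -1.1]
width: 0.0128
gripper_force: 97.6
```

Emit:
apply_moves:
  deltas: [5,0,0,5,0,5,0,0,10,0,5,0,0,15,0,5,0,0,20,0,5,0,0,25,0,5,0,0,30,0,5,0,0,33,0,5,0,0,35,0,5,0,0,35,0,5,0,0,35,0]

```text
clock: 30.62
position: [0.4974, -0.2567, 0.1051]
ee_rot: [-0.0, 0.071, 0.998, -0.0]
contact_force: [-3.6, 2.1, 7.3]
width: 0.0123
gripper_force: 99.1
```

Emit:
apply_moves:
  deltas: [14,0,0,0,0,16,0,0,0,0,20,0,0,0,0,30,0,0,0,0,40,0,0,0,0,40,0,0,0,0,40,0,0,-30,0,40,0,0,-70,0,40,0,0,-110,0,40,0,0,-130,0,40,0,0,-130,0,40,0,0,-130,0]

```text
clock: 31.62
position: [0.4984, -0.2572, 0.2353]
ee_rot: [0.001, 0.071, 0.997, -0.001]
contact_force: [-0.9, 0.2, 0.1]
width: 0.04
gripper_force: 0.0
```

Run:
```python
from h import *
go(.524,.0796,.175,-10.9)
```

```text
pos [ 0.4984 -0.2572  0.2353] shift [ 22.3 337.1  59.8] turn 2.8
```

Emit:
apply_moves:
  deltas: [40,2,38,0,1,40,5,78,0,2,40,8,118,0,2.8,40,10,158,0,2.8,40,13,198,0,2.8,40,15,238,0,2.8,40,18,278,0,2.8,40,21,315,0,2.8,40,22,337,15,2.8,40,22,337,45,2.8,40,22,337,60,2.8,40,22,337,60,2.8]

```text
clock: 32.62
position: [0.5194, 0.0806, 0.1686]
ee_rot: [-0.006, 0.094, 0.996, -0.001]
contact_force: [0.5, -0.6, -0.2]
width: 0.0395
gripper_force: 0.0
```

Emit:
apply_moves:
  deltas: [40,0,0,0,0,40,0,0,0,0,40,0,0,0,0]

```text
clock: 32.87
position: [0.5244, 0.0796, 0.1748]
ee_rot: [0.001, 0.095, 0.995, 0.0]
contact_force: [0.2, 0.0, 1.4]
width: 0.0402
gripper_force: 0.0
```

Run:
```python
from h import *
d=shot('wrist','w15.png')
r,e=fit(d,'red',[.524,.0796,-10.9]);print(r,e,nearend(d,'red',[.524,.0796],-10.9,.003))
go(r[0],r[1],.089,-10.9);go(.524,.0796,.089,-10.9)
```

```text
[  0.52441957   0.07991458 -11.12620612] 0.1696168263223657 (np.int64(206), np.float64(0.0015000000000000013))
pos [0.5244 0.0795 0.175 ] shift [ 0.2  0.3 86. ] turn -0.1
pos [0.5244 0.0795 0.175 ] shift [ 0.6 -0.1 86. ] turn -0.1
```

Emit:
apply_moves:
  deltas: [40,0,0,30,0,40,0,0,60,0,40,0,0,80,0,40,0,0,86,0,40,0,0,86,0,40,0,0,86,0,5,0,0,86,0,5,0,0,86,0,5,0,0,86,0,5,0,0,86,0,5,0,0,86,0,5,0,0,86,0]
  squeeze: 100

```text
clock: 33.92
position: [0.5249, 0.0797, 0.0898]
ee_rot: [0.002, 0.095, 0.995, -0.0]
contact_force: [-0.7, -1.3, 6.3]
width: 0.0127
gripper_force: 98.0
```

Emit:
apply_moves:
  deltas: [5,0,0,0,0,5,0,0,0,0,5,0,0,-15,0,5,0,0,-35,0,5,0,0,-60,0,5,0,0,-90,0,5,0,0,-120,0,5,0,0,-150,0,5,0,0,-165,0,5,0,0,-165,0,5,0,0,-165,0]

```text
clock: 34.83
position: [0.5238, 0.08, 0.2539]
ee_rot: [0.001, 0.095, 0.995, 0.0]
contact_force: [-1.0, -0.6, -1.2]
width: 0.0124
gripper_force: 97.4
```

Run:
```python
from h import *
s=get_state();p=s['position'];d=shot('wrist','w16.png')
print(nearend(d,'red',p,-10.9,p[2]-.0855))
go(.5148,-.1345,.252,-8.1)
```

```text
(np.int64(254), np.float64(-0.0005000000000000004))
pos [0.523  0.08   0.2525] shift [ -32.6 -212.2    0.4] turn -2.8
```

Emit:
apply_moves:
  deltas: [5,-3,-25,0,-1,5,-8,-60,0,-2,5,-15,-98,0,-2.8,5,-21,-136,0,-2.8,5,-27,-172,0,-2.8,5,-32,-200,0,-2.8,5,-33,-212,15,-2.8,5,-33,-212,45,-2.8,5,-33,-212,70,-2.8,5,-33,-212,79,-2.8,5,-33,-212,79,-2.8,5,-33,-212,79,-2.8]

```text
clock: 35.88
position: [0.5155, -0.1342, 0.1732]
ee_rot: [-0.001, 0.071, 0.998, 0.0]
contact_force: [0.2, 0.5, -1.2]
width: 0.0126
gripper_force: 97.5
```

Emit:
apply_moves:
  deltas: [5,0,0,0,0,5,0,0,0,0,5,0,0,0,0]

```text
clock: 36.13
position: [0.5167, -0.1345, 0.1753]
ee_rot: [0.001, 0.07, 0.998, -0.0]
contact_force: [0.0, -0.7, 0.1]
width: 0.0123
gripper_force: 97.5
```

Run:
```python
from h import *
go(.5152,-.1345,.105,-8.1)
d=shot('wrist','w17.png')
cv2.imwrite('pics/c17.png',cv2.resize(d['frame'][90:330,160:480,::-1],(640,480)))
```

```text
pos [ 0.5167 -0.1345  0.1753] shift [ 1.7 -0.1 70.3] turn 0.0
```

View pics/c17.png

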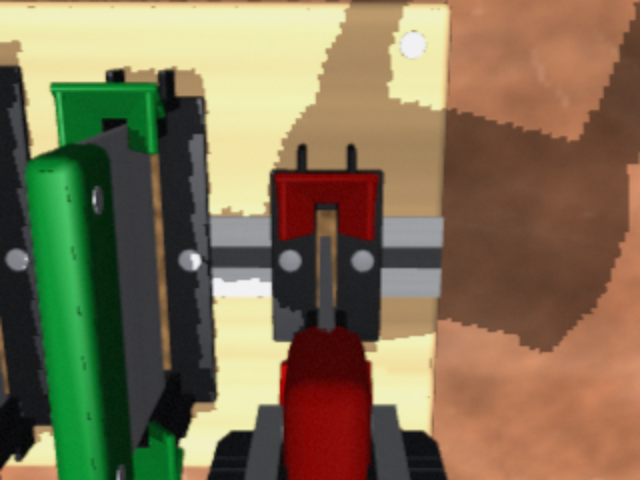

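The red blade tip (325,237) is in line with the red notch (326,215). Lowering with a 1.5 mm shift.

Emit:
apply_moves:
  deltas: [5,1.5,0,3,0,5,1.5,0,8,0,5,1.5,0,13,0,5,1.5,0,18,0,5,1.5,0,23,0,5,1.5,0,28,0,5,1.5,0,33,0,5,1.5,0,35,0,5,1.5,0,35,0]

```text
clock: 36.93
position: [0.514, -0.1342, 0.1381]
ee_rot: [-0.001, 0.071, 0.997, 0.0]
contact_force: [0.3, 0.1, 0.2]
width: 0.0124
gripper_force: 97.5
```

Emit:
apply_moves:
  deltas: [5,0,0,5,0,5,0,0,10,0,5,0,0,15,0,5,0,0,20,0,5,0,0,25,0,5,0,0,30,0,5,0,0,33,0,5,0,0,35,0,5,0,0,36,0,5,0,0,36,0]

```text
clock: 37.77
position: [0.5142, -0.1342, 0.1047]
ee_rot: [0.0, 0.071, 0.997, -0.0]
contact_force: [-4.0, 1.3, 13.4]
width: 0.0123
gripper_force: 99.9
```

Seated. Release, lift, move clear, and check.

Emit:
apply_moves:
  deltas: [14,0,0,0,0,16,0,0,0,0,20,0,0,0,0,30,0,0,0,0,40,0,0,0,0,40,0,0,0,0,40,0,0,-30,0,40,0,0,-70,0,40,0,0,-110,0,40,0,0,-150,0,40,0,0,-180,0,40,0,0,-190,0]

```text
clock: 38.77
position: [0.5164, -0.1351, 0.2984]
ee_rot: [0.005, 0.071, 0.997, -0.001]
contact_force: [0.3, 0.0, 0.4]
width: 0.0398
gripper_force: 0.0
```

Emit:
apply_moves:
  deltas: [40,0,35,0,0,40,0,75,0,0,40,0,115,0,0,40,0,155,0,0,40,0,195,0,0,40,0,230,0,0,40,0,250,0,0,40,0,250,0,0,40,0,250,0,0]

```text
clock: 39.52
position: [0.5492, 0.1141, 0.2917]
ee_rot: [-0.001, 0.069, 0.998, -0.0]
contact_force: [0.4, -0.9, -0.9]
width: 0.0399
gripper_force: 0.0
```

Run:
```python
from h import *
t=shot('scene');u=shot('top')
a=cv2.resize(t['frame'][240:440,260:460,::-1],(400,400));b=cv2.resize(u['frame'][220:350,350:530,::-1],(400,289))
b=cv2.copyMakeBorder(b,0,111,0,0,0);cv2.imwrite('pics/c18.png',np.hstack([a,b]))
for c,q in(('red',(.5145,-.1345)),('green',(.506,-.196)),('blue',(.4972,-.257)),('yellow',(.4884,-.3183))):
    print(c,[(np.round(r['point']),round(r['score'],2)) for r in place_of('spatula_'+c,t)[:2]],np.round(proj(t,[*q,.018])))
```

```text
red [(array([211., 269.]), 0.98), (array([255., 306.]), 0.62)] [333. 310.]
green [(array([352., 336.]), 0.85)] [348. 333.]
blue [(array([363., 361.]), 0.57)] [366. 359.]
yellow [(array([389., 389.]), 0.75)] [386. 389.]
```

View pics/c18.png

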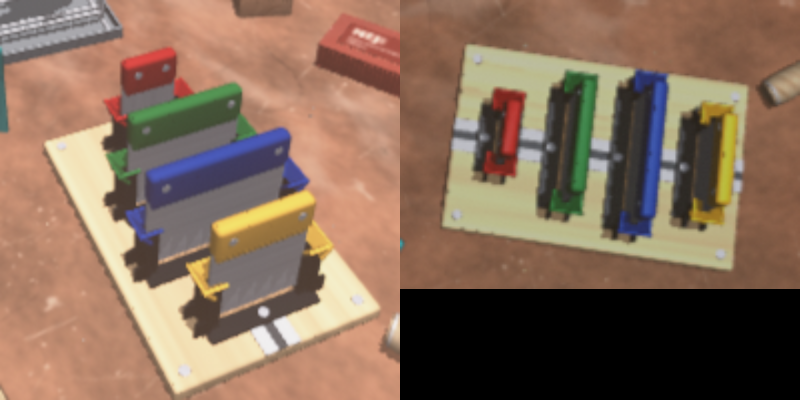

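All four stand seated in their matching holders, in order from red at (150,75) to yellow at (265,235), and the bystanders are untouched.

```bash
python3 -c "from rig import *;print(sign_off())"
```

```text
the job is handed in; nothing more can be done
None
```

All four spatulas stand upright in their matching holders in the holders' order, handed in at about 40 s; the green one jammed on its lip on the first try, pitched about 22° in the gripper and was set on the bench and regripped, never tipping over.

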